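# Stand the slumped field guide back up in the book rack

### The arm

A 7-joint arm with a two-finger parallel gripper is mounted at the origin on the work surface. World frame = base frame: x ahead of the robot, y to its left, z up, the work surface at z = 0. Lengths are in m, angles in rad, forces in N, time in s.
With the tool pointing down it reaches from about 0.425 to 0.875 m from the base axis. Payload 9.9 kg.
Tool frame: the origin (TCP) lies between the finger pads; the fingertips stand 25 mm ahead of it and the grasp point (between the pads) lies 6 mm ahead of it; z points along the fingers, y is the line along which they close (so a half turn about z gives the same grasp; the last joint's range is limited). The gripper opens to 85 mm and grips with 20 to 120 N. Pads are 22 mm wide; open, the fingers measure 114 mm over their backs; the gripper's body (76 mm by 85 mm) begins 54 mm behind the grasp point. The pads swing forward as they close: fully open they stand 13 mm farther back than shut.
Start: joints at [1.146, 0.576, 0.025, 1.437, -0.015, 1.129, -0.057], TCP at [0.226, -0.636, 0.223] pointing down, gripper open.
Joint ranges: [-2.76, 2.76], [-0.34, 2.15], [-1.52, 1.57], [0.19, 2.46], [-1.09, 4.23], [0.17, 1.99], [-2.82, 2.82]. Speed limits (rad/s): [2.22, 2.22, 3.01, 3.01, 3.14, 3.14, 3.14].

### API

Orientations are given as a rotation vector (axis times angle).
In Python, from bench import r, cams gives the robot as it stands.
- The arm moves only by the shell command python3 -m crank 'ROWS' [FORCE]. ROWS is JSON, a list of rows, each an object with "travel": the shift along the tool's x, y, z in mm, a list of three; "rot": the turn, a rotation vector about the tool's x, y, z in rad, a list of three; "hand": the opening, from 0 (shut) to 1 (fully open). In form: [{"travel": [tx, ty, tz], "rot": [rx, ry, rz], "hand": hand}, ...]. A call has 1 to 20 rows; each row shifts and turns the commanded pose from where the row before left it, along the tool's axes as they then stand; what a row does not reach is not made up. A row lasts 1/8 s, in which the tool goes at most 62.5 mm and 10.7 degrees, less where a joint would pass 70% of its speed; a pose out of reach is approached as far as the arm can. A call is refused whole if a number of a shift passes 62.5 or a number of a turn 0.188, either way. A call with a gripper value outside its range is refused whole. The fingers move at their own pace and stop on an object; FORCE is the grip in N (left out, the last holds). Time passes only in rows, so rows that do not move let the fingers close. It gives the time, the measured TCP pose, the force, the opening and the grip force at its end, in the units of the state.
- r.observe(): the state, without advancing time (a new reading comes with each control period).
- cams.snapshot(name): name is "side" or "top" or "wrist"; returns the picture (480x640x3 uint8, red, green, blue); there is no depth.
- cams.get_calibration(name): a dict with "fovy" (degrees; the focal length in pixels is half the picture's height over the tangent of half this angle, whatever the lens; pixels are square), "cx", "cy" (the principal point, pixels), "R" (3x3) and "t" (3): a world point X has camera coordinates R X + t. Camera axes: x right, y down, z forward; pixel columns grow to the right and rows downward; lengths in m; the calibration is good to about 2 mm. A picture is of the moment at which its call begins: read the wrist's pose just before it. get_calibration takes no time and is no camera call; for the wrist camera it gives the pose at the moment of the call.
- r.finish_job(): hands the job in; it is judged then, once.
The state is a dict: "t": time; "q": joint angles; "dq": joint speeds; "joint_efforts": joint torques, N m; "ee_pos": TCP position; "ee_rot": TCP orientation; "contact_force": force on the tool from outside, world axes, zero at the start; "wrist_torque": the same for the moment, N m; "finger_gap": finger opening in m; "grip_force": force on a finger pad.
Only numpy, scipy, OpenCV 4.12 (cv2) and the standard library are available. Lean on these libraries where they do the work, as an engineer would, in place of code of your own. Each camera call takes 0.05 s, during which the arm holds its last target. There are 200 camera calls.

### The job

A red field guide has slumped over in the desk book rack and lies leaning on the wooden sliding bookend. Touching things only with the fingers, never pinching or lifting, first gently push the guide by its upper end until it stands upright beside the row of books on its own, leaving the bookend where it is; then push the bookend along until it sits snugly against the guide and the guide is snug and square against the row. Do not disturb anything else on the table.

Things in the scene. Friction and masses are not known exactly. Their poses are not given: they have to be found in the camera images.
- rack: Fixed wooden book rack: a board 160 (x) by 370 (y) by 15 mm thick, lying on the table, from y = -210 to +160 mm of its frame. Origin on the table under the board; z up. Its y axis runs along the board: a fixed row of upright books (green first, 200 mm tall, 130 mm deep; then black, blue) on the +y part, the bookend on the -y part. Its place and yaw vary from start to start.
- row_face (a point): The point on the board, on the rack's centreline, at the foot of the green book's free face (rack frame 0, +30, 15 mm). That face is the upright plane y = +30 mm of the rack frame, and looks to the rack's -y. Axes as the rack's.
- guide: The loose red field guide with a yellow patch on its outer cover, 120 mm (its x) by 32 mm thick (its y) by 190 mm tall (its z), about 0.4 kg. Origin at the centre of its foot (its underside when it stands), z towards its top. At the start it leans over to the rack's -y by about 0.45 to 0.65 rad, its outer cover lying on the top inner edge of the bookend.
- guide_foot (a point): Centre of the guide's foot (the guide's origin). At the start only the lower outer edge of the foot stands on the board, so placed that the guide, tipped upright, is 0 to 10 mm short of the row.
- guide_top (a point): Centre of the guide's top end, 190 mm from the foot along its z. Pushed here towards the rack's +y with 1 to 3 N the guide pivots about its lower outer edge without sliding; beyond about 0.17 rad from upright it falls back if let go, nearer than that it settles on its foot by itself.
- bookend (a joint): How far the bookend has slid along the rack's +y (m): 0 at its outermost, 0.085 at its end stop. At value q its inner face is at y = -70 mm + q of the rack frame; it meets the guide standing snug against the row at q = 0.068. It starts between 0 and 0.012 and stays where it is left; friction about 5 N.
- bookend_inner (a point): Centre of the bookend's inner upright face (towards the guide), 50 mm above its underside, which is 1 mm above the board. The bookend is a pale stepped wooden block 100 mm wide (x), 85 mm long (y); from the inner face outwards its top is 100 mm high for 20 mm, 80 mm for 35 mm, 60 mm for 30 mm. Axes as the rack's.
- bookend_outer (a point): Centre of the bookend's outer upright face (with a steel strip; 100 mm wide, 60 mm tall), 85 mm to the rack's -y of the inner face and 30 mm above its underside. The board runs on for 55 to 67 mm beyond it at the start.
- jar: Bystander: amber specimen jar, 52 mm diameter, 75 mm tall. Origin under its centre.
- loupe: Bystander: black magnifier, 40 mm diameter, 36 mm tall. Origin under its centre.
- cup: Bystander: blue cup, 76 mm diameter, 95 mm tall. Origin under its centre.
- stapler: Bystander: red and black stapler, 130 by 34 by 42 mm. Origin under its centre.
- glue: Bystander: white glue bottle, 40 mm diameter, 110 mm tall. Origin under its centre.
- weight: Bystander: brass paperweight, 52 mm diameter, 50 mm tall. Origin under its centre.
Things that resemble listed ones, but are neither listed nor needed, are in the scene too. What is shaped like the guide but green is not meant.

How it is judged:
On the way:
1. the guide stands upright (within 0.10 rad), foot on the board, with the bookend still within 15 mm of where it started (angle between guide's own z axis and vertical below 0.1 rad and height (world z) of guide_foot below 0.022 m and distance of bookend_inner from where it was at the start of the episode below 0.015 m), for 0.3 s.
At the end, for the whole second after the job is handed in: The guide stands upright within 0.05 rad, its foot on the board, no more than 6 mm from the row, square to it within 0.10 rad and within 30 mm of the rack's centreline; the bookend is no more than 6 mm from the guide; all at rest (angle between guide's own z axis and vertical below 0.05 rad and height (world z) of guide_foot between 0.01 and 0.02 m and y of guide_foot in the frame of row_face between -0.022 and -0.01 m and x of guide_foot in the frame of rack between -0.03 and 0.03 m and angle between the y axis of guide and the y axis of rack, either way round below 0.1 rad and y of bookend_inner in the frame of guide_foot above -0.022 m and linear speed of guide below 0.02 m/s and not (velocity of joint bookend above 0.01 m/s)); the robot touches nothing.
It fails at once if the guide is lifted off the board (height (world z) of guide_foot above 0.045 m).
It fails at once if the guide is pinched or pushed hard (fingers on it with more than 25 N) (contact force between the fingers and guide above 25 N).
It fails at once if a bystander is disturbed (moved more than 15 mm) (distance of any of jar, loupe, cup, stapler, glue, weight from where it was at the start of the episode above 0.015 m).
It also fails if it takes over 54 s, if anything falls off the work surface, if the arm or the gripper's body presses on something with over 40 N, if the wrist force passes 120 N, or if a joint passes its speed limit or range.

## Working session

There is one attempt and no reset: what is moved stays moved. The work goes in short steps, Python scripts to look and compute and a shell command to move; the robot and the scene stay as the last step left them, time stands still between calls to the robot, and variables do not carry over. Pictures are saved under pics/ and viewed, at most 10 in all, crops included, and the job is handed in when it is done.

```bash
mkdir -p pics; ls
python3 - <<'E'
from bench import r,cams
import cv2
s=r.observe();print(s)
for n in("top","side"):
    cv2.imwrite(f"pics/{n}0.png",cams.snapshot(n)[...,::-1])
    print(n,cams.get_calibration(n))
E
```

```text
pics
{'t': 0.0, 'q': array([ 1.14618169,  0.57648705,  0.02484968,  1.43793189, -0.01497662,
        1.12901493, -0.05650134]), 'dq': array([-7.46313276e-05, -1.44480331e-03, -6.60312085e-04,  1.18549020e-04,
       -2.52517202e-04, -4.17989699e-04, -4.95265011e-04]), 'joint_efforts': array([-5.05893388e-05, -7.65748787e+01,  2.25014158e+00, -2.85966682e+01,
        1.52548857e-02,  1.27823150e-02, -7.83598892e-07]), 'ee_pos': array([ 0.22545401, -0.63572338,  0.22256468]), 'ee_rot': array([-3.09449188e+00, -5.32548466e-01,  6.09788241e-04]), 'contact_force': array([ 0.80866913, -0.03288321,  0.16322471]), 'wrist_torque': array([ 0.01168089,  0.00733282, -0.043679  ]), 'grip_force': 0.0, 'finger_gap': 0.08551012677718528}
top {'fovy': 51.2922731941485, 'cx': 327.2439301672901, 'cy': 242.98998082774662, 'R': array([[-0.06014899, -0.99817939, -0.00447175],
       [-0.97762913,  0.05981404, -0.20165207],
       [ 0.20155241, -0.00775746, -0.97944701]]), 't': array([0.01028879, 0.46704939, 1.35847482])}
side {'fovy': 42.83357563156572, 'cx': 316.04853826803367, 'cy': 243.52692900979008, 'R': array([[-0.03964544,  0.99918667,  0.00736434],
       [ 0.80584272,  0.03632997, -0.59101409],
       [-0.59080094, -0.01749651, -0.80662762]]), 't': array([ 0.01950174, -0.28468538,  1.7750457 ])}
```

View pics/top0.png

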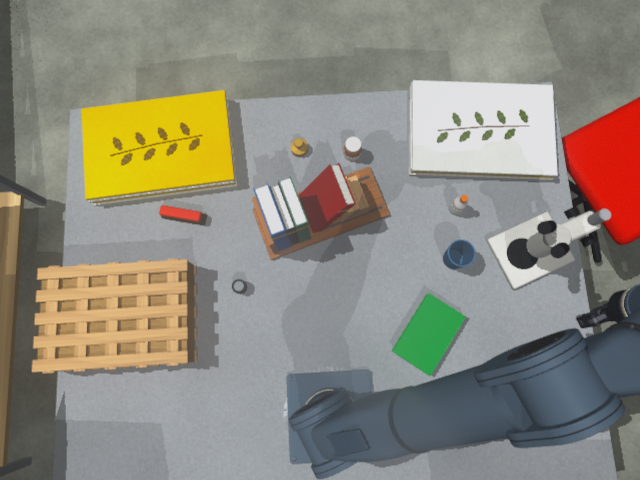

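View pics/side0.png

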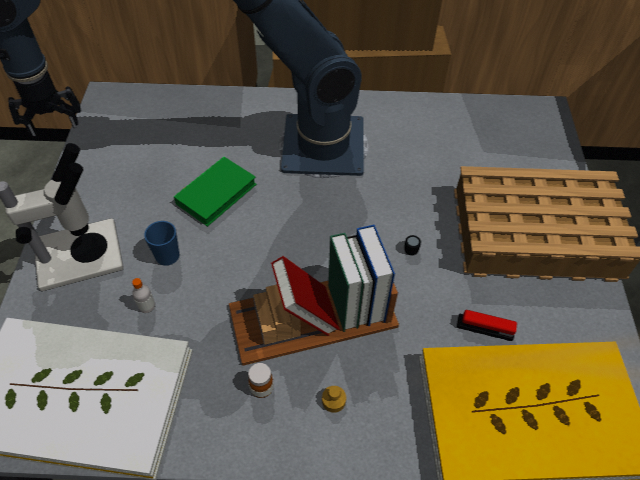

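The top view shows the rack centred near (320,213). The red leaning guide is at (328,195), with the bookend right of it at about (360,195). Two things are guide-shaped: the red book at (328,195) and the flat green one at (430,333). The red one in the rack fits the description. I'll confirm with an enlarged crop.

Run:
```python
import cv2,numpy as np
a=cv2.imread("pics/top0.png")[155:265,240:400];b=cv2.imread("pics/side0.png")[220:365,220:410]
a=cv2.resize(a,None,fx=4,fy=4,interpolation=cv2.INTER_CUBIC)
b=cv2.resize(b,None,fx=4,fy=4,interpolation=cv2.INTER_CUBIC)
cv2.imwrite("pics/topc.png",a);cv2.imwrite("pics/sidec.png",b)
```

```text
(no output)
```

View pics/topc.png

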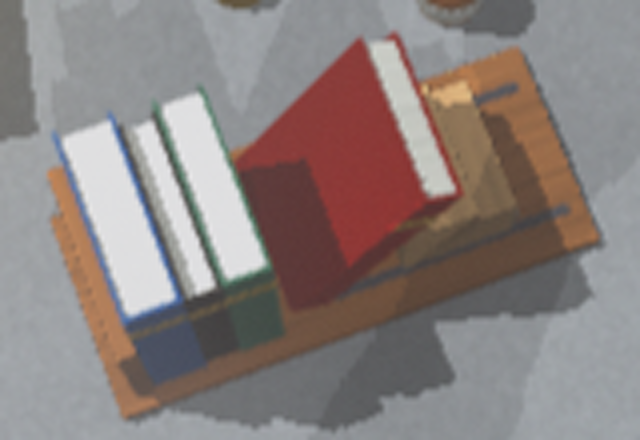

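View pics/sidec.png

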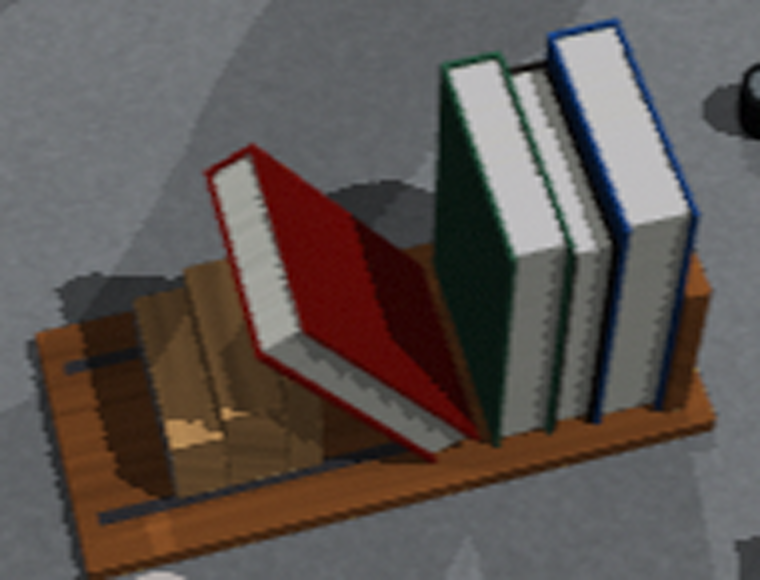

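The crops confirm it: the red guide leans on the pale stepped bookend, with its top end at top px (343,185). The green first book is beside its foot. Now I'll triangulate.

```bash
cat > h.py <<'E'
import numpy as np
from bench import r,cams
def ray(n,p,c=None):
    c=c or cams.get_calibration(n);R,t=np.array(c['R']),np.array(c['t'])
    f=240/np.tan(np.radians(c['fovy']/2))
    d=R.T@np.array([(p[0]-c['cx'])/f,(p[1]-c['cy'])/f,1]);return -R.T@t,d/np.linalg.norm(d)
def plane(n,p,z):
    o,d=ray(n,p);return o+d*(z-o[2])/d[2]
def tri(*v):
    A=0;b=0
    for n,p in v:
        o,d=ray(n,p);P=np.eye(3)-np.outer(d,d);A=A+P;b=b+P@o
    return np.linalg.solve(A,b)
T=lambda x,y:("top",(x/4+240-.4,y/4+155-.4))
S=lambda x,y:("side",(x/4+220-.4,y/4+220-.4))
E
python3 - <<'E'
from h import *
np.set_printoptions(precision=4,suppress=True)
A=plane(*T(520,47),.015);B=plane(*T(602,243),.015);C=plane(*T(127,415),.015)
A2=plane(*S(92,573),.015);B2=plane(*S(36,335),.015);C2=plane(*S(713,415),.015)
print("far -y",A,A2,"near -y",B,B2,"near +y",C,"far +y",C2)
print('tri',tri(T(520,47),S(92,573)),tri(T(602,243),S(36,335)))
for n,(A_,B_) in {'top':(A,B),'side':(A2,B2)}.items(): print(n,np.linalg.norm(A_-B_),np.arctan2((A_-B_)[1],(A_-B_)[0]))
d=C-B;print(np.linalg.norm(d),np.arctan2(-d[0],d[1]));d=C2-A2;print(np.linalg.norm(d),np.arctan2(-d[0],d[1]))
yaw=np.mean([np.arctan2(-e[0],e[1]) for e in (C-B,C2-A2)])
ex=np.array([np.cos(yaw),np.sin(yaw),0]);ey=np.array([-np.sin(yaw),np.cos(yaw),0])
org=np.mean([(A+A2)/2-.08*ex,(B+B2)/2+.08*ex],axis=0)+.21*ey
org=np.mean([org,C+.08*ex-.16*ey,C2-.08*ex-.16*ey],axis=0);org[2]=0
print("yaw",yaw,"org",org)
loc=lambda p:np.array([(p-org)@ex,(p-org)@ey,p[2]])
for k,t,s in(("inLow",(428,198),(252,147)),("inHi",(362,38),(302,330)),("outHi",(397,36),(262,355)),("outLow",(460,193),(208,172))):
    p=tri(T(*t),S(*s));print(k,p,loc(p))
for k,t,s in(("green top hi",(202,90),(570,248)),("green top low",(272,272),(505,55))):
    pass
print("foot hi in/out",loc(plane(*S(477,437),.02)),loc(plane(*S(433,460),.015)))
print("green face foot hi",loc(plane(*S(497,443),.015)))
print("bookend outer hi/low",loc(plane(*S(178,495),.016)),loc(plane(*S(135,300),.076)))
E
```

```text
far -y [ 0.698  -0.1579  0.015 ] [ 0.6986 -0.1544  0.015 ] near -y [ 0.5443 -0.2059  0.015 ] [ 0.5485 -0.2042  0.015 ] near +y [0.4385 0.1441 0.015 ] far +y [0.5845 0.1928 0.015 ]
tri [ 0.6982 -0.1563  0.0141] [ 0.5456 -0.2058  0.01  ]
top 0.16092809397620408 0.30240616175675683
side 0.1581710634034729 0.3199612453888971
0.36563986720212516 0.2937317838901874
0.36549101655309557 0.3174986705400771
yaw 0.30561522721513223 org [0.5595 0.0171 0.    ]
inLow [ 0.5342 -0.0716  0.1962] [-0.0508 -0.077   0.1962]
inHi [ 0.6448 -0.0373  0.1948] [ 0.065  -0.0776  0.1948]
outHi [ 0.6508 -0.0592  0.1785] [ 0.0641 -0.1003  0.1785]
outLow [ 0.5408 -0.0943  0.1807] [-0.0514 -0.1007  0.1807]
foot hi in/out [0.0576 0.0232 0.02  ] [ 0.0628 -0.0043  0.015 ]
green face foot hi [0.0618 0.0341 0.015 ]
bookend outer hi/low [ 0.0472 -0.1494  0.016 ] [-0.0479 -0.1497  0.076 ]
```

```bash
cat >> h.py <<'E'
from scipy.spatial.transform import Rotation as Ro
yaw=.3056;ex=np.array([np.cos(yaw),np.sin(yaw),0]);ey=np.array([-np.sin(yaw),np.cos(yaw),0]);org=np.array([.5595,.0171,0])
loc=lambda p:np.array([(p-org)@ex,(p-org)@ey,p[2]])
def state():
    s=r.observe();M=Ro.from_rotvec(s['ee_rot']).as_matrix()
    print('t',round(s['t'],2),'loc',loc(s['ee_pos'])*1000,'yawx-rack',np.arctan2(M[1,0],M[0,0])-yaw,'tilt',M[:,2],'F',s['contact_force']@ex,s['contact_force']@ey,s['contact_force'][2],'gap',s['finger_gap'])
    return s,M
def togo(x,y,z):
    s,M=state();w=org+x*ex+y*ey+np.array([0,0,z]);print('tool mm',M.T@(w-s['ee_pos'])*1000)
E
python3 - <<'E'
from h import *
np.set_printoptions(precision=3,suppress=True)
print('scope',tri(("top",(600,215)),("side",(70,155))),[plane("top",p,.01) for p in((488,240),(545,213),(572,268))])
for n,p in dict(jar=(352,157),cup=(459,262),glue=(459,211)).items(): q=plane("top",p,0);print(n,q,loc(q))
togo(.007,-.15,.35)
togo(.007,-.15,.187)
E
```

```text
scope [ 0.417 -0.549  0.384] [array([ 0.455, -0.482,  0.01 ]), array([ 0.525, -0.658,  0.01 ]), array([ 0.359, -0.711,  0.01 ])]
jar [ 0.736 -0.109  0.   ] [ 0.131 -0.173  0.   ]
cup [ 0.398 -0.394  0.   ] [-0.278 -0.344  0.   ]
glue [ 0.549 -0.412  0.   ] [-0.139 -0.406  0.   ]
t 0.1 loc [-514.984 -522.166  222.631] yawx-rack 0.035216865208622716 tilt [-0.001  0.001 -1.   ] F 1.1607844402145688 -0.13136393624717324 -0.5444032279036378 gap 0.08537641242347581
tool mm [ 534.755 -353.738 -126.902]
t 0.1 loc [-514.984 -522.166  222.631] yawx-rack 0.035216865208622716 tilt [-0.001  0.001 -1.   ] F 1.1607844402145688 -0.13136393624717324 -0.5444032279036378 gap 0.08537641242347581
tool mm [ 534.767 -353.505   36.097]
```

```bash
python3 -m crank '[{"travel":[27,-43,-8],"rot":[0,0,0],"hand":0},{"travel":[27,-43,-8],"rot":[0,0,0],"hand":0},{"travel":[27,-43,-8],"rot":[0,0,0],"hand":0},{"travel":[27,-43,-8],"rot":[0,0,0],"hand":0},{"travel":[27,-43,-8],"rot":[0,0,0],"hand":0},{"travel":[40,-14,0],"rot":[0,0,0],"hand":0},{"travel":[40,-14,0],"rot":[0,0,0],"hand":0},{"travel":[40,-14,0],"rot":[0,0,0],"hand":0},{"travel":[40,-14,0],"rot":[0,0,0],"hand":0},{"travel":[40,-14,0],"rot":[0,0,0],"hand":0},{"travel":[40,-14,0],"rot":[0,0,0],"hand":0},{"travel":[40,-14,0],"rot":[0,0,0],"hand":0},{"travel":[40,-14,0],"rot":[0,0,0],"hand":0},{"travel":[40,-14,0],"rot":[0,0,0],"hand":0},{"travel":[40,-14,0],"rot":[0,0,0.035],"hand":0},{"travel":[0,0,0],"rot":[0,0,0],"hand":0}]'
python3 - <<'E'
from h import *
np.set_printoptions(precision=3,suppress=True)
togo(.007,-.15,.187)
import cv2
cv2.imwrite("pics/wr1.png",cams.snapshot("wrist")[...,::-1])
E
```

```text
t: 2.1
ee_pos: [0.613, -0.1191, 0.2624]
ee_rot: [-3.102, -0.485, 0.0]
contact_force: [-1.5, -0.6, -0.4]
finger_gap: -0.0005
grip_force: 0.0
t 2.1 loc [  10.057 -145.957  262.351] yawx-rack 0.0048125341335882865 tilt [-0.     0.002 -1.   ] F -1.6043578381474017 -0.17133750734044784 -0.3988133378171406 gap -0.00048117235574257855
tool mm [-3.097  4.193 75.341]
```

View pics/wr1.png

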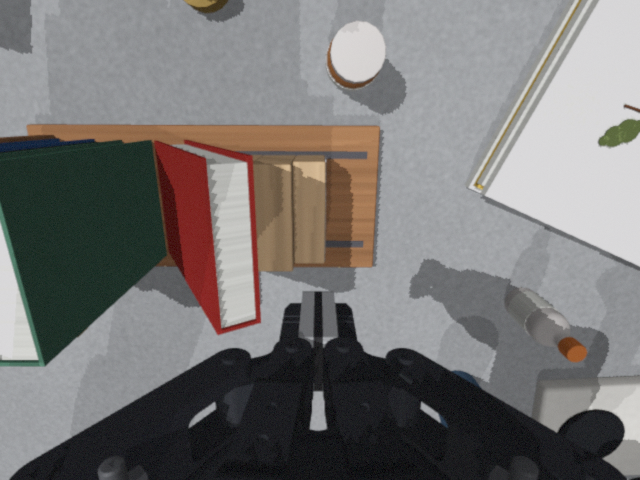

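The wrist view shows the board parallel to the tool. The guide's outer top edge is at column ~255, left of the fingertips at (318,300), so there is clearance to lower.

```bash
python3 -m crank '[{"travel":[-3,0,25],"rot":[0,0,-0.005],"hand":0},{"travel":[0,0,25],"rot":[0,0,0],"hand":0},{"travel":[0,0,25],"rot":[0,0,0],"hand":0},{"travel":[0,-8,0],"rot":[0,0,0],"hand":0},{"travel":[0,-8,0],"rot":[0,0,0],"hand":0},{"travel":[0,0,0],"rot":[0,0,0],"hand":0}]'
python3 - <<'E'
from h import *
np.set_printoptions(precision=3,suppress=True)
state()
E
```

```text
t: 2.9
ee_pos: [0.6038, -0.1075, 0.1898]
ee_rot: [3.103, 0.488, 0.003]
contact_force: [0.4, 0.3, -0.1]
finger_gap: 0.0
grip_force: 0.0
t 2.9 loc [   4.763 -132.138  189.761] yawx-rack 0.00645541998512128 tilt [ 0.002  0.    -1.   ] F 0.48524744594766234 0.17135457415710317 -0.08848824154006438 gap 4.8480622582490156e-05
```

```bash
python3 -m crank '[{"travel":[0,-6,0],"rot":[0,0,0],"hand":0},{"travel":[0,-6,0],"rot":[0,0,0],"hand":0},{"travel":[0,-6,0],"rot":[0,0,0],"hand":0},{"travel":[0,-6,0],"rot":[0,0,0],"hand":0},{"travel":[0,-6,-1],"rot":[0,0,0],"hand":0},{"travel":[0,-6,-1],"rot":[0,0,0],"hand":0}]'
python3 - <<'E'
from h import *
np.set_printoptions(precision=3,suppress=True)
state()
import cv2
cv2.imwrite("pics/s2.png",cv2.resize(cams.snapshot("side")[210:375,200:420,::-1],None,fx=3,fy=3))
E
```

```text
t: 3.65
ee_pos: [0.5923, -0.0738, 0.1905]
ee_rot: [-3.104, -0.486, 0.0]
contact_force: [0.3, 0.1, -0.4]
finger_gap: -0.0
grip_force: 0.0
t 3.65 loc [  3.959 -96.548 190.463] yawx-rack 0.005213585698954082 tilt [-0.  0. -1.] F 0.29424518319288084 0.03252260789292814 -0.44607489618418694 gap -2.1354853752765047e-05
```

View pics/s2.png

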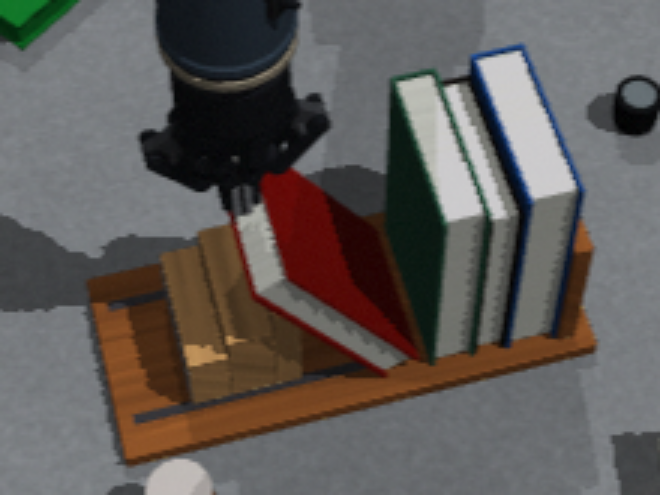

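Run:
```python
from h import *
np.set_printoptions(precision=1,suppress=True)
c=cams.get_calibration("side");f=240/np.tan(np.radians(c['fovy']/2))
def pr(x,y,z):
    p=c['R']@(org+x*ex+y*ey+np.array([0,0,z]))+c['t'];u=f*p[:2]/p[2]+[c['cx'],c['cy']];return (u-[200,210])*3
for k in [(.004,-.0965,.165),(.004,-.0965,.19),(.004,-.0965,.22),(.007,-.1,.18),(.065,-.1,.18),(-.05,-.1,.18),(.007,-.077,.195)]:print(k,pr(*k))
```

```text
(0.004, -0.0965, 0.165) [239.7 231.8]
(0.004, -0.0965, 0.19) [238.2 212.6]
(0.004, -0.0965, 0.22) [236.4 188.7]
(0.007, -0.1, 0.18) [234.9 225. ]
(0.065, -0.1, 0.18) [254.3 294.9]
(-0.05, -0.1, 0.18) [216.7 159.7]
(0.007, -0.077, 0.195) [266.4 206.1]
```

```bash
python3 -m crank '[{"travel":[0,-6,-1],"rot":[0,0,0],"hand":0},{"travel":[0,-6,-1],"rot":[0,0,0],"hand":0},{"travel":[0,-6,-1],"rot":[0,0,0],"hand":0},{"travel":[0,-6,-1],"rot":[0,0,0],"hand":0},{"travel":[0,-6,0],"rot":[0,0,0],"hand":0},{"travel":[0,-6,0],"rot":[0,0,0],"hand":0}]'
python3 - <<'E'
from h import *
np.set_printoptions(precision=3,suppress=True)
state()
import cv2
cv2.imwrite("pics/s3.png",np.hstack([cv2.resize(cams.snapshot("side")[220:360,220:410,::-1],(400,295)),cv2.resize(cams.snapshot("top")[155:265,240:400,::-1],(400,295))]))
E
```

```text
t: 4.45
ee_pos: [0.5813, -0.0395, 0.1944]
ee_rot: [-3.104, -0.486, -0.0]
contact_force: [1.1, 0.1, -0.1]
finger_gap: 0.0001
grip_force: 0.0
t 4.45 loc [  3.744 -60.541 194.412] yawx-rack 0.005210446588123863 tilt [ 0.  0. -1.] F 1.0956390726943814 -0.2013188322386508 -0.08553768944639031 gap 0.00012508845679370614
```

View pics/s3.png

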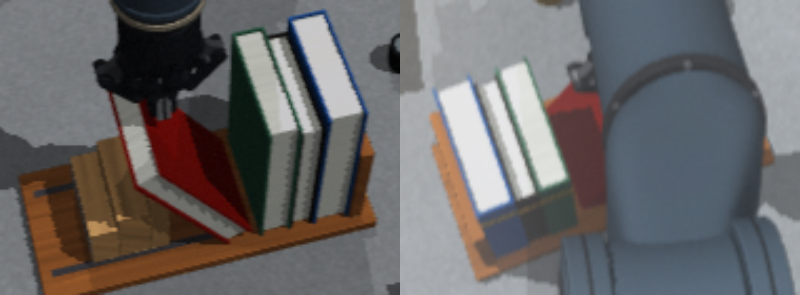

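The side view shows the fingers at (165,110), in front of the red inner cover, and the guide is still leaning. So the fingers passed over its top edge without moving it. I need to find where the shut tip really is.

Run:
```python
from h import *
np.set_printoptions(precision=1,suppress=True)
c=cams.get_calibration("side");f=240/np.tan(np.radians(c['fovy']/2))
s=r.observe()
for dz in(0,.01,.02,.025,.03):
    p=c['R']@(s['ee_pos']-[0,0,dz])+c['t'];u=f*p[:2]/p[2]+[c['cx'],c['cy']];print(dz,(u-[220,220])*[400/190,295/140])
c=cams.get_calibration("wrist");p=c['R']@(s['ee_pos']-[0,0,.025])+c['t'];f=240/np.tan(np.radians(c['fovy']/2));print(f*p[:2]/p[2]+[c['cx'],c['cy']], c['R']@(s['ee_pos'])+c['t'])
import cv2
im=cams.snapshot("side")[...,::-1];cv2.imwrite("pics/s4raw.png",im)
cv2.imwrite("pics/s4.png",cv2.resize(im[225:345,245:365],(600,600),interpolation=cv2.INTER_CUBIC))
for dz in(0,.025):
    c=cams.get_calibration("side");f=240/np.tan(np.radians(c['fovy']/2));p=c['R']@(s['ee_pos']-[0,0,dz])+c['t'];u=f*p[:2]/p[2]+[c['cx'],c['cy']];print((u-[245,225])*5)
```

```text
0 [160.8 117.7]
0.01 [161.  123.2]
0.02 [161.2 128.7]
0.025 [161.3 131.4]
0.03 [161.3 134. ]
[319.1 276.1] [0.  0.  0.2]
[256.9 254.3]
[258.  286.7]
```

View pics/s4.png

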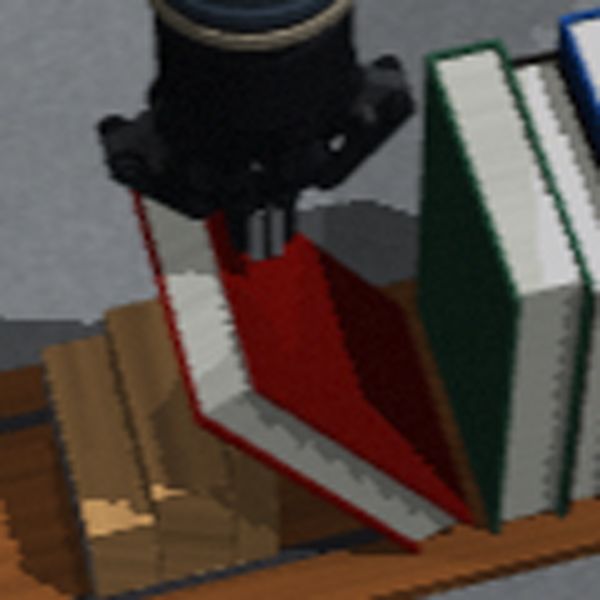

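Run:
```python
from h import *
import cv2
np.set_printoptions(precision=1,suppress=True)
s=r.observe();M=Ro.from_rotvec(s['ee_rot']).as_matrix()
cw=cams.get_calibration("wrist");cs=cams.get_calibration("side")
def pj(c,P):
    f=240/np.tan(np.radians(c['fovy']/2));p=c['R']@P+c['t'];return f*p[:2]/p[2]+[c['cx'],c['cy']]
for x in(0,.011):
  for d in(-.02,-.01,0,.01,.025):
    P=s['ee_pos']+M@[x,0,d];print(x,d,'wrist',pj(cw,P),'side crop',(pj(cs,P)-[245,225])*5)
print('wristcam in tool',M.T@(-cw['R'].T@cw['t']-s['ee_pos'])*1000)
print(M.T@cw['R'].T)
w=cv2.imread("pics/wr1.png");print(w[230:350:6,318])
```

```text
0 -0.02 wrist [319.5 321.6] side crop [254.6 227.8]
0 -0.01 wrist [319.4 309.4] side crop [255.  241.2]
0 0 wrist [319.3 298.6] side crop [255.5 254.5]
0 0.01 wrist [319.2 288.9] side crop [255.9 267.5]
0 0.025 wrist [319.1 276.1] side crop [256.6 286.8]
0.011 -0.02 wrist [319.6 297.5] side crop [261.3 249.4]
0.011 -0.01 wrist [319.4 286.5] side crop [261.7 262.7]
0.011 0 wrist [319.3 276.7] side crop [262.1 275.9]
0.011 0.01 wrist [319.3 268. ] side crop [262.5 288.9]
0.011 0.025 wrist [319.1 256.6] side crop [263.1 308.1]
wristcam in tool [  80.    -0.8 -151.7]
[[ 0.  -0.9 -0.3]
 [ 1.   0.   0. ]
 [-0.  -0.3  0.9]]
[[ 91 119 142]
 [ 95 122 144]
 [ 93 119 142]
 [ 93 121 143]
 [ 95 121 144]
 [ 92 120 143]
 [ 63  80 103]
 [109 106 106]
 [117 115 113]
 [113 113 111]
 [150 146 144]
 [ 20  18  18]
 [ 22  21  19]
 [ 32  31  31]
 [ 25  24  22]
 [ 32  26  30]
 [ 24  20  15]
 [ 24  22  23]
 [ 55  51  53]
 [ 31  31  30]]
```

Both views agree: the shut tips end about 13 mm *behind* the TCP, not 25 mm ahead of it. They simply cleared the guide's top edge, and nothing was touched. I'll go back over it and come down lower on the outer side.

```bash
python3 -m crank '[{"travel":[0,0,-20],"rot":[0,0,0],"hand":0},{"travel":[0,0,-20],"rot":[0,0,0],"hand":0},{"travel":[2,27,0],"rot":[0,0,0],"hand":0},{"travel":[1,27,0],"rot":[0,0,0],"hand":0},{"travel":[0,27,0],"rot":[0,0,0],"hand":0},{"travel":[0,0,20],"rot":[0,0,0],"hand":0},{"travel":[0,0,20],"rot":[0,0,0],"hand":0},{"travel":[0,0,20],"rot":[0,0,0],"hand":0},{"travel":[0,0,20],"rot":[0,0,0],"hand":0},{"travel":[0,0,0],"rot":[0,0,0],"hand":0},{"travel":[0,0,0],"rot":[0,0,0],"hand":0}]'
python3 - <<'E'
from h import *
np.set_printoptions(precision=3,suppress=True)
state()
E
```

```text
t: 5.98
ee_pos: [0.6095, -0.1163, 0.1551]
ee_rot: [3.104, 0.486, 0.001]
contact_force: [-0.4, 0.2, -0.1]
finger_gap: -0.0001
grip_force: 0.0
t 5.97 loc [   7.514 -142.27   155.093] yawx-rack 0.004947325219860466 tilt [ 0.001 -0.    -1.   ] F -0.33904073276984714 0.3283123487383702 -0.11265060576360081 gap -5.8145670556246285e-05
```

```bash
python3 -m crank '[{"travel":[0,-8,0],"rot":[0,0,0],"hand":0},{"travel":[0,-8,0],"rot":[0,0,0],"hand":0},{"travel":[0,-6,0],"rot":[0,0,0],"hand":0},{"travel":[0,-6,0],"rot":[0,0,0],"hand":0},{"travel":[0,-6,-2],"rot":[0,0,0],"hand":0},{"travel":[0,-6,-3],"rot":[0,0,0],"hand":0},{"travel":[0,-6,-3],"rot":[0,0,0],"hand":0},{"travel":[0,-6,-2],"rot":[0,0,0],"hand":0},{"travel":[0,0,0],"rot":[0,0,0],"hand":0}]'
python3 - <<'E'
from h import *
np.set_printoptions(precision=3,suppress=True)
state()
import cv2
im=cams.snapshot("side")[...,::-1];cv2.imwrite("pics/s5raw.png",im)
cv2.imwrite("pics/s5.png",cv2.resize(im[225:345,245:365],(500,500),interpolation=cv2.INTER_CUBIC))
E
```

```text
t: 7.1
ee_pos: [0.5931, -0.0658, 0.1646]
ee_rot: [-3.103, -0.488, -0.0]
contact_force: [0.1, -0.5, -0.2]
finger_gap: 0.0002
grip_force: 0.2
t 7.1 loc [  7.088 -89.207 164.627] yawx-rack 0.00606907996918582 tilt [ 0.  0. -1.] F 0.0026869185776179716 -0.47691033185869575 -0.2167885447250531 gap 0.0001949449920635574
```

View pics/s5.png

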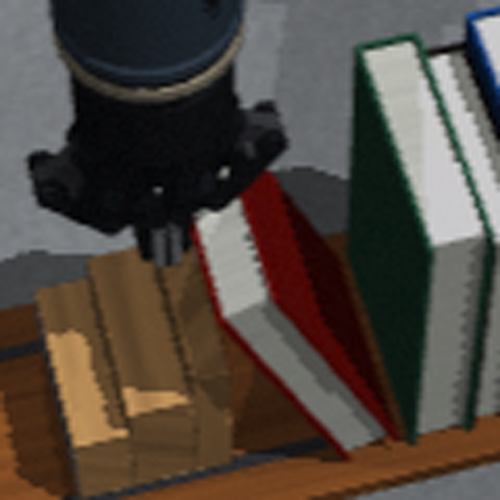

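The guide has moved with the finger at (165,245), pressing its outer top edge. Its foot is steady and the bookend hasn't moved. Continuing.

```bash
python3 -m crank '[{"travel":[0,-6,-2],"rot":[0,0,0],"hand":0},{"travel":[0,-6,-2],"rot":[0,0,0],"hand":0},{"travel":[0,-6,-2],"rot":[0,0,0],"hand":0},{"travel":[0,-6,-2],"rot":[0,0,0],"hand":0},{"travel":[0,-6,-2],"rot":[0,0,0],"hand":0},{"travel":[0,-6,-2],"rot":[0,0,0],"hand":0},{"travel":[0,-4,-1],"rot":[0,0,0],"hand":0},{"travel":[0,-4,0],"rot":[0,0,0],"hand":0},{"travel":[0,-4,0],"rot":[0,0,0],"hand":0},{"travel":[0,-4,0],"rot":[0,0,0],"hand":0},{"travel":[0,-3,0],"rot":[0,0,0],"hand":0},{"travel":[0,0,0],"rot":[0,0,0],"hand":0},{"travel":[0,0,0],"rot":[0,0,0],"hand":0}]'
cat >> h.py <<'E'
import cv2
def ascii():
    im=cams.snapshot("side");h=cv2.cvtColor(im,cv2.COLOR_RGB2HSV).astype(int)[225:340,255:350]
    H,S,V=h[...,0],h[...,1],h[...,2]
    ch=np.full(H.shape,'.');ch[V<45]='#';ch[(S<50)&(V>100)]='w';ch[((H<5)|(H>174))&(S>150)&(V>40)]='R';ch[(H>45)&(H<85)&(S>100)]='G';ch[(H>=5)&(H<22)&(S>90)&(V>45)]='b'
    print('\n'.join(f"{225+i} "+''.join(ch[i]) for i in range(0,ch.shape[0],2)))
E
python3 - <<'E'
from h import *
np.set_printoptions(precision=3,suppress=True)
state();ascii()
E
```

```text
t: 8.78
ee_pos: [0.5764, -0.0144, 0.1774]
ee_rot: [3.104, 0.486, -0.0]
contact_force: [-0.9, 0.4, -0.0]
finger_gap: -0.0001
grip_force: 0.0
t 8.78 loc [  6.603 -35.125 177.389] yawx-rack 0.005003852835957889 tilt [ 0. -0. -1.] F -0.7579200698839318 0.6763339905526397 -0.04578864703114344 gap -0.00010891670776900574
225 wwwwwwwwwwwwwwwwwwwwwwwwwwwwwww...###################################.........wwwwww...wwwwwwww
227 wwwwwwwwwwwwwwwwwwwwwwwwwwwwwwww...###############################.....#..w.wwwwwwwwwwwwwwwwwww
229 wwwwwwwwwwwwwwwwwwwwwwwwwwwwwwwww....####...##################......###.w..wwwwwwwwwwwwwwwwww.w
231 wwwwwwwwwwwwwwwwwwwwwwwwwwwwwwwwww.#...#######................#####........wwwwwwwwwwwwwwwww.w.
233 wwwwwwwwwwwwwwwwwwwwwwwwwwwwwwwwww.###....######################.......##..wwwwwwwww...GGG.wwww
235 wwwwwwwwwwwwwwwwwwwwwwwwwwwwwwwwww.######......w..######..#..w......#####.w...GGGGGG.wwww.G.www
237 wwwwwwwwwwwwwwwwwwwwwwwwwwwwwwwwww.##########..................##########....wwwwwwwwwwwww.G###
239 wwwwwwwwwwwwwwwwwwwwwwwwwwwwwwwwww.#######################################..G.w
[... 4316 characters left out ...]

327 bbbbb#bbbbbbbbbbbbbbbbbbbbbbbbbbbbbbbbbbbbbbbbbbbbbbbbbbbbbbbbbbbbbbbbb###R.wwwwww....R#GG.wwww
329 bbbbb..bbbbbbbbbbbbbbbbbbbbbbbbbbbbbbbbbbbbbbbbbbbbbbbbbbbbbbbbbbb##bbb###R.wwwwww....R#G#.bbbb
331 bbbbbb#bbbbbbbbbbbbbbbbbbbbbbbbbbbbbbbbbbbbbbbbbbbbbbbbbbbb##########.bb#R..wwww...b.Rbb##bbbbb
333 bbbbb...bbbbbbbbbbbbbbbbbbbbbbbbbbbbbbbbbbbbbbbbbbbb..........#.bb#bbbbb#Rbbbbbbbbbbbbbbbbbbbbb
335 bbbbbbb.bbbbbbbbbbbbbbbbbbbbbbbbbbbbbbbbbbbbbb..........bbbbbbbbbbbbbbbbbbbbbbbbbbbbbbbbbbbbbbb
337 bbbbbbb..bbbbbbbbbbbbbbbbbbbbbbbbbbbbbb..#.....bbbbbbbbbbbbbbbbbbbbbbbbbbbbbbbbbbbbbbbbbbbbbbbb
339 bbbbbb.bbbbbbbbbbbbbbbbbbbbbbbb......#.bbbbbbbbbbbbbbbbbbbbbbbbbbbbbbbbbbbbbbbbbbbbbbbbbbbbbbb.
```

The guide stands upright beside the green book: its outer edge runs from (331,293) to (328,333), parallel to the green edge. Next I'll retreat and come down behind the bookend.

```bash
python3 -m crank '[{"travel":[-1,15,0],"rot":[0,0,0],"hand":0},{"travel":[-1,30,0],"rot":[0,0,0],"hand":0},{"travel":[-1,40,0],"rot":[0,0,0],"hand":0},{"travel":[-1,40,0],"rot":[0,0,0],"hand":0},{"travel":[-1,20,0],"rot":[0,0,0],"hand":0},{"travel":[0,0,20],"rot":[0,0,0],"hand":0},{"travel":[0,0,30],"rot":[0,0,0],"hand":0},{"travel":[0,0,30],"rot":[0,0,0],"hand":0},{"travel":[0,0,20],"rot":[0,0,0],"hand":0},{"travel":[0,0,15],"rot":[0,0,0],"hand":0},{"travel":[0,0,12],"rot":[0,0,0],"hand":0},{"travel":[0,0,0],"rot":[0,0,0],"hand":0},{"travel":[0,0,0],"rot":[0,0,0],"hand":0}]'
cat >> h.py <<'E'
def edges():
    s,M=state();h=cv2.cvtColor(cams.snapshot("side"),cv2.COLOR_RGB2HSV).astype(int)
    R=((h[...,0]<5)|(h[...,0]>174))&(h[...,1]>150)&(h[...,2]>40)
    for v in (293,305,315,325):print(v,np.where(R[v,255:350])[0]+255)
    G=cv2.cvtColor(cams.snapshot("side"),cv2.COLOR_RGB2BGR);cv2.imwrite("pics/last.png",G)
E
python3 - <<'E'
from h import *
np.set_printoptions(precision=3,suppress=True)
edges()
E
```

```text
t: 10.45
ee_pos: [0.6164, -0.1538, 0.051]
ee_rot: [3.103, 0.486, 0.002]
contact_force: [0.7, -0.4, 0.3]
finger_gap: -0.0
grip_force: 0.0
t 10.45 loc [   2.816 -180.125   51.044] yawx-rack 0.005242732515160664 tilt [ 0.001 -0.    -1.   ] F 0.5078649681132028 -0.5887763715304033 0.27363637575936545 gap -4.0499966215100406e-06
293 [331 344 345]
305 [330 343 344]
315 [329 330 342 343]
325 [329 341 342]
```

```bash
python3 -m crank '[{"travel":[0,-6,0],"rot":[0,0,0],"hand":0},{"travel":[0,-6,0],"rot":[0,0,0],"hand":0},{"travel":[0,-6,0],"rot":[0,0,0],"hand":0},{"travel":[0,-6,0],"rot":[0,0,0],"hand":0},{"travel":[0,-6,0],"rot":[0,0,0],"hand":0},{"travel":[0,-6,0],"rot":[0,0,0],"hand":0}]'
python3 -c "
from h import *
edges()"
```

```text
t: 11.3
ee_pos: [0.6054, -0.1205, 0.0507]
ee_rot: [3.102, 0.485, 0.002]
contact_force: [2.4, -4.6, -0.4]
finger_gap: 0.0
grip_force: 2.7
t 11.3 loc [   2.41233243 -145.04238948   50.65891789] yawx-rack 0.004360125092281453 tilt [ 0.00153826 -0.00153012 -0.99999765] F 0.8961591497973103 -5.122061449612078 -0.37772100587895685 gap 4.123001852521459e-05
293 [330 331 344 345]
305 [330 343 344]
315 [329 342 343]
325 [329 341 342]
```

Contact shows a 5 N force and the bookend is sliding. I'll continue to just short of snug.

```bash
python3 -m crank '[{"travel":[0,-6,0],"rot":[0,0,0],"hand":0},{"travel":[0,-6,0],"rot":[0,0,0],"hand":0},{"travel":[0,-6,0],"rot":[0,0,0],"hand":0},{"travel":[0,-6,0],"rot":[0,0,0],"hand":0},{"travel":[0,-4,0],"rot":[0,0,0],"hand":0},{"travel":[0,-3,0],"rot":[0,0,0],"hand":0},{"travel":[0,-3,0],"rot":[0,0,0],"hand":0},{"travel":[0,0,0],"rot":[0,0,0],"hand":0}]'
python3 -c "
from h import *
edges()"
```

```text
t: 12.4
ee_pos: [0.5949, -0.0873, 0.0506]
ee_rot: [3.103, 0.486, 0.001]
contact_force: [2.9, -2.7, 0.7]
finger_gap: 0.0002
grip_force: 1.9
t 12.4 loc [   2.34734871 -110.20520751   50.60926288] yawx-rack 0.005129709122832504 tilt [ 8.35254589e-04 -2.62040072e-04 -9.99999617e-01] F 1.9245554505840148 -3.4528830837919178 0.6814572927938974 gap 0.00015214123318494602
293 [330 344]
305 [330 343]
315 [329 342 343]
325 [325 329 341]
```

```bash
for i in 1; do python3 -m crank '[{"travel":[0,-2,0],"rot":[0,0,0],"hand":0},{"travel":[0,-2,0],"rot":[0,0,0],"hand":0}]'; done; python3 -m crank '[{"travel":[0,-2,0],"rot":[0,0,0],"hand":0}]'; python3 -c "
from h import *
edges()"
```

```text
t: 12.75
ee_pos: [0.5938, -0.0838, 0.0506]
ee_rot: [3.103, 0.485, 0.002]
contact_force: [3.3, -4.5, 0.8]
finger_gap: 0.0001
grip_force: 2.6
t: 12.88
ee_pos: [0.5932, -0.082, 0.0506]
ee_rot: [3.103, 0.485, 0.002]
contact_force: [4.4, -7.6, 0.6]
finger_gap: -0.0001
grip_force: 3.8
t 12.88 loc [   2.3411131  -104.65370818   50.63433995] yawx-rack 0.004696732329573405 tilt [ 1.17285602e-03 -5.44059025e-04 -9.99999164e-01] F 1.8942166582853164 -8.578224127067339 0.6449891036242762 gap -5.6330039963966446e-05
293 [330 344]
305 [330 343]
315 [329 342 343]
325 [329 341 342]
```

```bash
python3 -m crank '[{"travel":[0,-1.5,0],"rot":[0,0,0],"hand":0}]';  python3 -m crank '[{"travel":[0,-1.5,0],"rot":[0,0,0],"hand":0}]'; python3 -c "
from h import *
edges()"
```

```text
t: 13.1
ee_pos: [0.593, -0.0812, 0.0506]
ee_rot: [3.103, 0.485, 0.002]
contact_force: [5.0, -6.8, -1.5]
finger_gap: 0.0
grip_force: 3.8
t: 13.22
ee_pos: [0.5925, -0.0799, 0.0506]
ee_rot: [3.103, 0.484, 0.002]
contact_force: [4.0, -6.1, -0.2]
finger_gap: 0.0001
grip_force: 3.8
t 13.22 loc [   2.30080516 -102.41616141   50.60230227] yawx-rack 0.004169849586539653 tilt [ 0.00155081 -0.0012237  -0.99999805] F 2.0010444594551045 -7.030708947943828 -0.2472162524817994 gap 5.71808724636317e-05
293 [331 345]
305 [330 331 344]
315 [330 343]
325 [330 342 343]
```

The bookend has met the guide and is nudging it along, with the force up and the guide edge shifted by 1 px.

```bash
for k in 1; do python3 -m crank '[{"travel":[0,-1.5,0],"rot":[0,0,0],"hand":0}]'; done; python3 -m crank '[{"travel":[0,-1.5,0],"rot":[0,0,0],"hand":0}]'; python3 -c "
from h import *
edges()"
```

```text
t: 13.45
ee_pos: [0.5921, -0.0785, 0.0507]
ee_rot: [3.103, 0.484, 0.002]
contact_force: [5.5, -7.5, -0.4]
finger_gap: -0.0001
grip_force: 3.8
t: 13.58
ee_pos: [0.5919, -0.0779, 0.0506]
ee_rot: [3.102, 0.483, 0.003]
contact_force: [6.8, -11.5, -2.6]
finger_gap: 0.0001
grip_force: 6.5
t 13.57 loc [   2.32290478 -100.36762864   50.64875918] yawx-rack 0.003609017447795626 tilt [ 0.00221638 -0.00221214 -0.9999951 ] F 3.003297266018846 -13.011640121330425 -2.649208762348508 gap 0.00010921845325340127
293 [332 346]
305 [331 332 345]
315 [331 344]
325 [330 343]
```

```bash
python3 -m crank '[{"travel":[0,-1.5,0],"rot":[0,0,0],"hand":0}]'; python3 -c "
from h import *
edges()"
```

```text
t: 13.8
ee_pos: [0.5919, -0.0779, 0.0507]
ee_rot: [3.1, 0.481, 0.004]
contact_force: [9.1, -15.4, -4.9]
finger_gap: -0.0001
grip_force: 8.6
t 13.8 loc [   2.30992527 -100.33774114   50.72810339] yawx-rack 0.0024947773648847926 tilt [ 0.00311807 -0.00355832 -0.99998881] F 4.033199121629649 -17.465737564670366 -4.886926041028871 gap -7.684302089434398e-05
293 [332 346]
305 [331 332 345]
315 [331 344]
325 [330 343]
```

The force now rises with no motion, so the stack is snug. I'll back off and check with my last picture.

```bash
python3 -m crank '[{"travel":[0,5,0],"rot":[0,0,0],"hand":0},{"travel":[0,20,0],"rot":[0,0,0],"hand":0},{"travel":[0,40,0],"rot":[0,0,0],"hand":0},{"travel":[0,20,-30],"rot":[0,0,0],"hand":0},{"travel":[0,20,-50],"rot":[0,0,0],"hand":0},{"travel":[0,40,-50],"rot":[0,0,0],"hand":0},{"travel":[0,40,-30],"rot":[0,0,0],"hand":0},{"travel":[0,30,0],"rot":[0,0,0],"hand":0},{"travel":[0,0,0],"rot":[0,0,0],"hand":0}]'
python3 -c "
from h import *
edges()
a=cams.snapshot('side')[210:370,220:410,::-1];b=cams.snapshot('top')[150:265,240:400,::-1]
cv2.imwrite('pics/fin.png',np.hstack([cv2.resize(a,(400,337)),cv2.resize(b,(400,337))]))"
```

```text
t: 15.02
ee_pos: [0.655, -0.282, 0.2087]
ee_rot: [3.104, 0.48, -0.002]
contact_force: [0.6, 1.2, 0.2]
finger_gap: 0.0001
grip_force: 0.0
t 15.03 loc [   1.05394033 -314.01008519  208.71297464] yawx-rack 0.0011755838974570887 tilt [-9.22402618e-04 -9.51097486e-04 -9.99999122e-01] F 0.9655369047486907 0.9263529283582441 0.1771993341912652 gap 9.447716420801039e-05
293 [332 346]
305 [331 332 345]
315 [331 344]
325 [330 343]
```

View pics/fin.png

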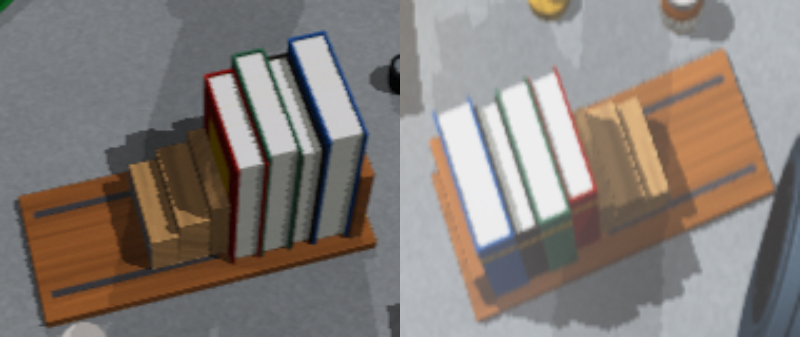

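The picture shows the guide upright and square against the green book (side panel, about (235,160)). The bookend sits tight against it, and the arm is clear.

```bash
python3 -c "
from bench import r
print(r.finish_job())"
```

```text
the job is handed in; nothing more can be done
None
```

I handed the job in at about 15 s: the guide stands upright and square against the row, the bookend is snug behind it, and the arm is clear; no bystander was touched, but the judge's verdict was not shown.

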